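Seat the mill's cover plate in cross order and gauge the gap

TASK

Tighten the four T-bar nuts on the mill's cover plate, about half a turn clockwise each until they stop, in cross order: first two diagonally opposite nuts, then the other two, so that the plate seats evenly. Then slide the gauge blade by its blue tab into the gap under the cover, until the front edge of its red band just reaches the bridge. Leave the things around the mill where they are.

Things in the scene. Friction and masses are not known exactly. Their poses are not given: they have to be found in the camera images.
- face: white square housing face of the bench mill, 220 x 220 mm, sloping at 25 degrees; cover, nuts and gauge sit on it. Origin: its centre, 170 mm above the bench. z: normal out of the face; x: straight up the slope; y: across it. At negative x a 70 mm wide aluminium arm carries the gauge, out to x = -234 mm. A green motor sits lower, behind (+x).
- cover_mid (a point): on top of the middle of the round aluminium cover plate (200 mm across, 14 mm thick, a small yellow button 7 mm high in the middle); z is the plate's normal. The nuts draw the plate down about 3 mm, corner by corner; seated, its top is 21 mm off the face and a 7 mm gap stays open under its rim.
- nut_a_bar (a point): middle of nut a's T-bar, on the nut's axis (normal to the face at x = 58, y = 58 mm of it; opposite nut c). Bar black with one red end, 70 mm long, 12 mm thick, 30 mm high (15 mm above and below this point), on a 28 mm brass hub. x: along the bar to its red end; z: out of the face. 54 mm off the face; sinks 3 mm when tightened.
- nut_a (a joint): turn of nut a, rad, growing clockwise as seen looking onto the face: 0 to 0.25 at the start, 3.24 at the dead stop (tight), so about half a turn. At 0 the red end points up the slope (the face's +x), at the stop nearly the opposite way. Stiff (0.2 N m); stays where it is left.
- nut_b_bar (a point): middle of nut b's T-bar, on the nut's axis (normal to the face at x = 58, y = -58 mm of it; opposite nut d). Bar black with one red end, 70 mm long, 12 mm thick, 30 mm high (15 mm above and below this point), on a 28 mm brass hub. x: along the bar to its red end; z: out of the face. 54 mm off the face; sinks 3 mm when tightened.
- nut_b (a joint): turn of nut b, rad, growing clockwise as seen looking onto the face: 0 to 0.25 at the start, 3.24 at the dead stop (tight), so about half a turn. At 0 the red end points up the slope (the face's +x), at the stop nearly the opposite way. Stiff (0.2 N m); stays where it is left.
- nut_c_bar (a point): middle of nut c's T-bar, on the nut's axis (normal to the face at x = -58, y = -58 mm of it; opposite nut a). Bar black with one red end, 70 mm long, 12 mm thick, 30 mm high (15 mm above and below this point), on a 28 mm brass hub. x: along the bar to its red end; z: out of the face. 54 mm off the face; sinks 3 mm when tightened.
- nut_c (a joint): turn of nut c, rad, growing clockwise as seen looking onto the face: 0 to 0.25 at the start, 3.24 at the dead stop (tight), so about half a turn. At 0 the red end points up the slope (the face's +x), at the stop nearly the opposite way. Stiff (0.2 N m); stays where it is left.
- nut_d_bar (a point): middle of nut d's T-bar, on the nut's axis (normal to the face at x = -58, y = 58 mm of it; opposite nut b). Bar black with one red end, 70 mm long, 12 mm thick, 30 mm high (15 mm above and below this point), on a 28 mm brass hub. x: along the bar to its red end; z: out of the face. 54 mm off the face; sinks 3 mm when tightened.
- nut_d (a joint): turn of nut d, rad, growing clockwise as seen looking onto the face: 0 to 0.25 at the start, 3.24 at the dead stop (tight), so about half a turn. At 0 the red end points up the slope (the face's +x), at the stop nearly the opposite way. Stiff (0.2 N m); stays where it is left.
- gauge_tab (a point): middle of the gauge's blue upright tab: 12 mm thick along the face's x (the way it slides), 34 mm wide, 17 mm above and below this point, 32 mm off the face. Its steel blade, 24 x 4 mm with a 10 mm red band, points up the slope under a dark bridge 13 mm high, whose edges lie 67 and 87 mm up the slope from the tab at joint 0.
- gauge (a joint): travel of the gauge up the slope, m: 0 to 0.010 at the start (blade tip at the cover's rim); 0.040 is the set depth, where the front (upper) edge of the red band just reaches the lower edge of the bridge. It can be pushed too far (to 0.060). Slides with about 3 N; stays where it is left.
- pot: stainless pot, 150 mm across the rim, 100 mm high, loose, standing on the bench; origin at the centre of its underside. Not part of the job.
- beaker: glass beaker, 80 mm across, 100 mm high, loose, standing on the bench; origin at the centre of its underside. Not part of the job.
- scale: white bench scale, 200 x 170 mm, 46 mm high, long side along its x, loose, standing on the bench; origin at the centre of its underside. Not part of the job.
- burr: dark steel spare grinding ring, 120 mm across, 18 mm high, hole 40 mm, loose, standing on the bench; origin at the centre of its underside. Not part of the job.

How it is judged:
By the outcome, as a careful person would: the job done as asked, in the order asked, and still so for the second after the job is handed in, with the robot touching nothing.
It also fails if it takes over 72 s, if anything falls off the work surface, if the arm or the gripper's body presses on something with over 40 N, if the wrist force passes 120 N, or if a joint passes its speed limit or range.

ROBOT

A 6-joint arm with a two-finger parallel gripper is mounted at the origin on the work surface. World frame = base frame: x ahead of the robot, y to its left, z up, the work surface at z = 0. Lengths are in mm, angles in rad, forces in N, time in s.
With the tool pointing down it reaches from about 350 to 925 mm from the base axis. Payload 6.4 kg.
Tool frame: the origin (TCP) lies midway between the tips of the shut fingers; the grasp point (between the pads) lies 19 mm behind it; z points along the fingers, y is the line along which they close (so a half turn about z gives the same grasp; the last joint's range is limited). The gripper opens to 85 mm and grips with 20 to 120 N. Pads are 22 mm wide; open, the fingers measure 114 mm over their backs; the gripper's body (76 mm by 85 mm) begins 54 mm behind the grasp point. The pads swing forward as they close: fully open they stand 13 mm farther back than shut.
Start: joints at [0.976, 0.245, 1.558, -0, 1.339, -0.174], TCP at [265.518, 593.308, 231.29] pointing down, gripper open.
Joint ranges: [-3.13, 3.13], [-1.02, 2.26], [0.13, 2.54], [-0.95, 4.09], [0.21, 2.88], [-2.74, 2.74]. Speed limits (rad/s): [2.57, 2.57, 3.14, 3.14, 3.14, 3.14].

INTERFACE

Orientations are given as a rotation vector (axis times angle).
In Python, from workcell import * gives the robot as it stands.
- The arm moves only by the shell command python3 -m crank 'ROWS' [OPENING] [FORCE]. ROWS is JSON, a list of rows, each a list of 2 entries, a list of its own where there are three numbers: the shift along the tool's x, y, z in m, then the turn about the tool's z in rad. In form: [[[x, y, z], turn], ...]. A call has 1 to 8 rows; each row is the pose to reach, as a shift and turn from the pose commanded when the call began, along the tool's axes at that moment; what a row does not reach only later rows make up. A row lasts 1/10 s, in which the tool goes at most 50 mm and 8.59 degrees, less where a joint would pass 70% of its speed; a pose out of reach is approached as far as the arm can. A call with a gripper value outside its range is refused whole. OPENING is the opening in per cent of the stroke, from 0 (shut) to 100 (fully open), set as the call begins (- or left out, the last holds). The fingers move at their own pace and stop on an object; FORCE is the grip in N (left out, the last holds). Time passes only in rows, so rows that repeat a pose let the fingers close. It gives the time, the measured TCP pose, the force, the opening and the grip force at its end, in the units of the state.
- get_obs(): the state, without advancing time (a new reading comes with each control period).
- camera(name): name is "side" or "top" or "wrist"; returns a dict with "image" (480x640x3 uint8, blue, green, red), "mtx" (3x3 intrinsics, pixels), "cam_to_world" (4x4, takes a point from camera to world coordinates). Camera axes: x right, y up, looking along -z (the intrinsics and any distortion apply to the point x, -y, -z); pixel columns grow to the right and rows downward; lengths in mm; the calibration is good to about 2 mm. A picture is of the moment at which its call begins. There is no depth.
- close_job(): hands the job in; it is judged then, once.
Trained networks look in the newest picture that a camera, given by its name, has taken for a name from the list of things; names that differ only in an ending like _2 or _b are one class to them, and where a whole thing is asked for, a point or a joint stands for the part that bears it (a point fixed in the world has none). Each returns a list of dicts, best first, with "p" (0 to 1); they miss things now and then, are a little off and sometimes report something else, mostly with a low value. They report only what shows in the picture. A call takes as long as a camera call.
- find_in(name, camera): "at" ([x, y, z] in mm, in world coordinates, good to about 4 mm: the middle of the surface that is visible of it).
- cut_out(name, camera): "region" (480x640 bool, what is visible of it).
The state is a dict: "time": time; "joint_positions": joint angles; "joint_vel": joint speeds; "tau": joint torques, N m; "tool_pos": TCP position; "eef_rot": TCP orientation; "contact_force": force on the tool from outside, world axes, zero at the start; "wrist_torque": the same for the moment, N m; "finger_gap": finger opening in mm; "finger_force": force on a finger pad.
Only numpy, scipy, OpenCV 4.12 (cv2) and the standard library are available. Lean on these libraries where they do the work, as an engineer would, in place of code of your own. Each camera call takes 0.05 s, during which the arm holds its last target. There are 200 camera calls.

## Working session

There is one attempt and no reset: what is moved stays moved. The work goes in short steps, Python scripts to look and compute and a shell command to move; the robot and the scene stay as the last step left them, time stands still between calls to the robot, and variables do not carry over. Pictures are saved under pics/ and viewed, at most 10 in all, crops included, and the job is handed in when it is done.

```bash
ls; mkdir -p pics
python3 - <<'E'
from workcell import *
import cv2
o=get_obs(); print({k:o[k] for k in('time','tool_pos','eef_rot','finger_gap')})
ims=[]
for c in('side','top'):
    r=camera(c); cv2.imwrite(f'pics/{c}0.png',r['image'])
    for n in('face','cover_mid','nut_a_bar','gauge_tab','pot','beaker','scale','burr'):
        for d in find_in(n,c)[:5]: print(c,n,[round(float(v)) for v in d['at']],round(d['p'],2))
E
```

```text
pics
{'time': 0.0, 'tool_pos': array([265.17987307, 592.81618344, 230.16905724]), 'eef_rot': array([-6.55981563e-01, -3.07158784e+00,  2.83777179e-03]), 'finger_gap': 85.52771563888614}
side face [542, 18, 174] 0.79
side face [572, 119, 242] 0.37
side cover_mid [568, 46, 192] 0.95
side nut_a_bar [573, 117, 246] 0.78
side gauge_tab [426, -42, 107] 0.84
side pot [572, -413, 55] 0.84
side beaker [328, -437, 69] 0.95
side beaker [568, 115, 246] 0.59
side burr [613, 444, 22] 0.69
top face [567, 49, 188] 0.94
top face [485, 72, 200] 0.28
top nut_a_bar [576, 125, 255] 0.55
top gauge_tab [446, -28, 110] 0.94
top pot [577, -427, 22] 0.7
top pot [571, 57, 192] 0.56
top pot [332, -450, 53] 0.17
top beaker [335, -447, 58] 0.58
top scale [394, 456, 36] 0.97
top scale [444, -33, 110] 0.7
top burr [617, 450, 18] 0.94
top burr [579, -431, 22] 0.18
```

View pics/top0.png

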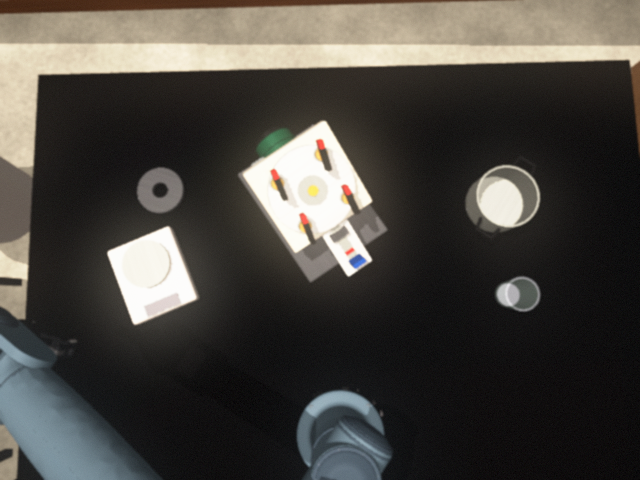

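View pics/side0.png

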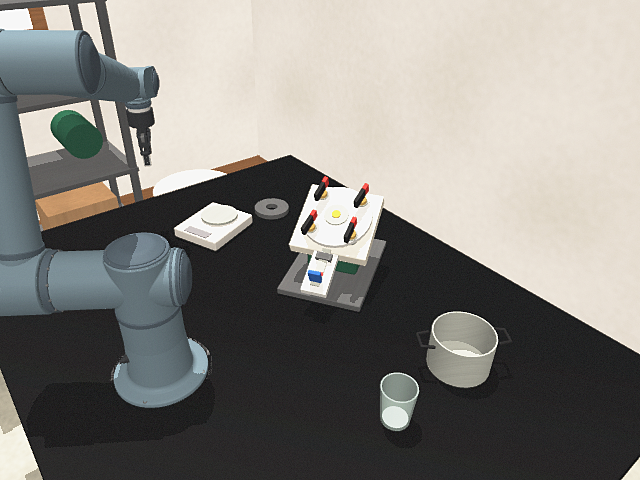

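The top view shows the mill, with its uphill direction toward upper left: tab (357,262), button (313,190), red ends (278,173), (320,143), (346,189), (304,217). The side view agrees. Next I fit the pose from colour blobs in both views.

```bash
cat > h.py <<'E'
from workcell import *
import numpy as np, cv2
from scipy.optimize import least_squares
from scipy.spatial.transform import Rotation as R
def proj(r,P):
    T=np.linalg.inv(r['cam_to_world']); p=np.atleast_2d(P)@T[:3,:3].T+T[:3,3]
    p=p*[1,-1,-1]; q=p@np.array(r['mtx']).T
    return q[:,:2]/q[:,2:]
def frame(yaw):
    h=np.array([np.cos(yaw),np.sin(yaw),0]); s,c=np.sin(np.radians(25)),np.cos(np.radians(25))
    x=h*c+[0,0,s]; z=-h*s+[0,0,c]; return np.c_[x,np.cross(z,x),z]
def blobs(img,col,roi,amin=8):
    hsv=cv2.cvtColor(img,cv2.COLOR_BGR2HSV); H,S,V=cv2.split(hsv)
    m=(S>130)&(V>60)
    m&={'red':(H<8)|(H>172),'yellow':(H>20)&(H<35),'blue':(H>100)&(H<130)}[col]
    M=np.zeros_like(H); x0,y0,x1,y1=roi; M[y0:y1,x0:x1]=m[y0:y1,x0:x1]
    n,_,st,ce=cv2.connectedComponentsWithStats(M)
    return [(ce[i].round(1),int(st[i,4])) for i in range(1,n) if st[i,4]>=amin]
NUT=dict(a=(58,58),b=(58,-58),c=(-58,-58),d=(-58,58))
E
python3 - <<'E'
from h import *
c={n:camera(n) for n in('top','side')}
roi=dict(top=(230,110,400,290),side=(270,165,400,310))
pts={n:{k:blobs(c[n]['image'],k,roi[n]) for k in('red','yellow','blue')} for n in c}
for n in pts: print(n,pts[n])
def model(p):
    F=frame(p[2]);o=np.array([p[0],p[1],170])
    L=[(0,0,30),(-175.+p[3],0,36)]  # provisional
    return o,F
def pred(p,cam):
    F=frame(p[2]);o=np.array([p[0],p[1],170])
    L=[(0,0,29)]+[(x+p[9]*np.cos(t),y-p[9]*np.sin(t),57) for (x,y),t in zip(NUT.values(),p[4:8])]+[(p[3],0,36+0)]
    return proj(c[cam],o+np.array(L)@F.T)
def assign(p,cam):
    q=pred(p,cam);out=[]
    for i,k in enumerate(['yellow']+['red']*4+['blue']):
        B=[b for b,a in pts[cam][k]]
        d=[np.linalg.norm(b-q[i]) for b in B]; out.append(B[int(np.argmin(d))])
    return np.array(out)
p=np.array([567,49,np.radians(31),-195,.1,.1,.1,.1,0,25.])
for it in range(5):
    A={n:assign(p,n) for n in c}
    f=lambda p:np.r_[np.concatenate([(pred(p,n)-A[n]).ravel() for n in c]),(p[4:8]-.12)/.3,(p[9]-25)/5,p[8]]
    s=least_squares(f,p,x_scale=[10,10,.1,10,.1,.1,.1,.1,1,5]);p=s.x
print(p.round(3)); 
for n in c: print((pred(p,n)-A[n]).round(1).tolist())
o=get_obs(); M=R.from_rotvec(o['eef_rot']).as_matrix(); print(M.round(3).tolist())
F=frame(p[2]);O=np.array([p[0],p[1],170]); np.save('O.npy',O);np.save('F.npy',F)
for k,(x,y) in NUT.items(): print(k,(O+F@[x,y,54]).round(1))
print('tab',(O+F@[p[3],0,32]).round(1),np.degrees(p[2]))
E
```

```text
top {'red': [(array([320.3, 144.3]), 56), (array([274.5, 174.8]), 52), (array([346.1, 190. ]), 58), (array([303.6, 218.9]), 54), (array([349.2, 251. ]), 21)], 'yellow': [(array([317.7, 154.7]), 15), (array([273.8, 184.7]), 9), (array([312.5, 190.1]), 58), (array([344.1, 198.3]), 11), (array([301.8, 227.5]), 8)], 'blue': [(array([357.2, 261. ]), 103)]}
side {'red': [(array([325.3, 180.6]), 55), (array([365.6, 187.8]), 48), (array([313.5, 214.1]), 47), (array([353.8, 220.7]), 40), (array([321.5, 273.5]), 8)], 'yellow': [(array([324.3, 192.5]), 10), (array([363.6, 200. ]), 10), (array([335.7, 213.7]), 46), (array([312.2, 226.1]), 11), (array([353.6, 233.3]), 13)], 'blue': [(array([314.4, 276. ]), 132)]}
[ 5.81465e+02  5.98550e+01  5.80000e-01 -2.01529e+02  1.70000e-01
  2.37000e-01  1.02000e-01  2.07000e-01  0.00000e+00  2.46340e+01]
[[0.4, -0.1], [0.1, -0.9], [0.2, -0.8], [0.2, -0.9], [0.2, -0.9], [1.2, 0.5]]
[[-0.3, -0.0], [-1.0, 0.9], [-1.1, 0.5], [-1.0, 0.9], [-0.9, 0.3], [-0.5, -1.4]]
[[-0.913, 0.409, 0.0], [0.409, 0.913, 0.0], [-0.0, 0.0, -1.0]]
a [574.6 124.7 243.5]
b [638.1  27.6 243.5]
c [550.2 -30.  194.4]
d [486.6  67.  194.4]
tab [417.4 -47.7 113.8] 33.23881719229487
```

```bash
python3 -m crank '[[[0,0,-0.04],0],[[-0.03,-0.02,-0.07],0],[[-0.07,-0.045,-0.1],0],[[-0.11,-0.07,-0.11],0],[[-0.15,-0.095,-0.11],0],[[-0.19,-0.12,-0.11],0],[[-0.23,-0.145,-0.11],0],[[-0.27,-0.17,-0.11],0]]' 100 20
python3 -m crank '[[[-0.04,-0.025,0],-0.12],[[-0.08,-0.05,0],-0.24],[[-0.12,-0.075,0],-0.36],[[-0.16,-0.1,0],-0.48],[[-0.2,-0.127,0],-0.6],[[-0.204,-0.131,0],-0.72],[[-0.204,-0.131,0],-0.82],[[-0.204,-0.131,0],-0.82]]' 40
python3 - <<'E'
from h import *
r=camera('wrist'); cv2.imwrite('pics/w1.png',r['image'])
O=np.load('O.npy');F=np.load('F.npy')
o=get_obs(); print(o['time'],o['tool_pos'],o['joint_positions'].round(3))
for k,(x,y) in NUT.items(): print(k,proj(r,O+F@[x,y,69]).round(), proj(r,O+F@[x+35,y,69]).round())
for k in('red','yellow'): print(k,blobs(r['image'],k,(0,0,640,480),30))
E
```

```text
time: 1.8
tool_pos: [443.3, 326.1, 341.6]
eef_rot: [0.656, 3.072, 0.001]
contact_force: [1.4, -0.2, 0.4]
finger_gap: 85.6
finger_force: 0.0
time: 2.6
tool_pos: [575.4, 124.4, 341.2]
eef_rot: [0.621, -3.079, -0.0]
contact_force: [-0.1, -0.0, 0.1]
finger_gap: 33.8
finger_force: 0.0
2.65 [575.23409546 124.80288118 341.25544517] [ 0.021  0.032  1.594  0.     1.515 -1.947]
a [[321. 240.]] [[330. 290.]]
b [[161. 268.]] [[167. 317.]]
c [[145. 116.]] [[150. 160.]]
d [[295.  86.]] [[303. 130.]]
red [(array([228.5,  16.7]), 235), (array([296.8, 124.6]), 729), (array([154.8, 152.8]), 942), (array([322.3, 275.2]), 507), (array([166.2, 301.8]), 919)]
yellow [(array([312.5, 105.8]), 179), (array([245.7, 188.7]), 604), (array([336.3, 244.1]), 200), (array([192.1, 269.8]), 219)]
```

View pics/w1.png

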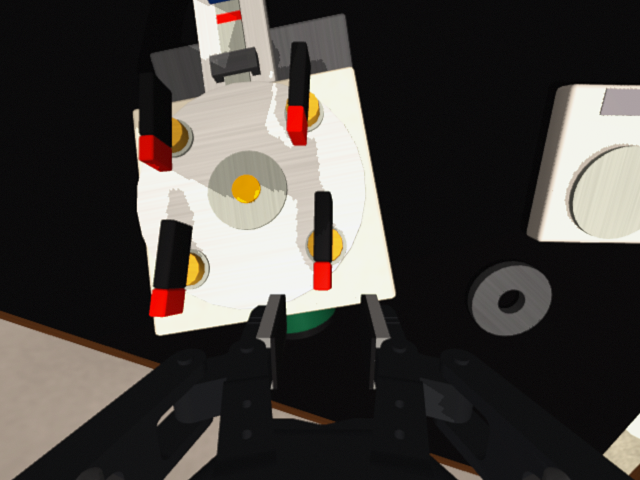

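The wrist view shows nut a's bar running from (323,192) to (322,290). Its middle is at (322,240), where the model predicted it, and it is parallel to the fingers. I'll go down and grip.

```bash
python3 -m crank '[[[0,0,0.03],0],[[0,0,0.06],0],[[0,0,0.085],0],[[0,0,0.1],0],[[0,0,0.106],0],[[0,0,0.106],0]]' 40
python3 -m crank '[[[0,0,0],0],[[0,0,0],0],[[0,0,0],0],[[0,0,0],0]]' 0 20
```

```text
time: 3.25
tool_pos: [575.1, 125.2, 235.1]
eef_rot: [0.622, -3.079, -0.0]
contact_force: [-0.2, -0.7, 1.0]
finger_gap: 34.4
finger_force: 0.0
time: 3.65
tool_pos: [576.1, 125.0, 237.1]
eef_rot: [-0.622, 3.076, -0.0]
contact_force: [-0.7, -0.7, 5.0]
finger_gap: 12.2
finger_force: 22.1
```

```bash
python3 -m crank '[[[0,0,-0.002],0.1],[[0,0,-0.002],0.22],[[0,0,-0.002],0.34],[[0,0,-0.002],0.46],[[0,0,-0.001],0.58],[[0,0,-0.001],0.7],[[0,0,-0.001],0.82],[[0,0,-0.001],0.94]]' 0 20
```

```text
time: 4.45
tool_pos: [576.4, 125.2, 237.6]
eef_rot: [0.843, 3.023, 0.005]
contact_force: [0.3, -3.9, 2.7]
finger_gap: 12.6
finger_force: 124.8
```

```bash
python3 -m crank '[[[0,0,0],0.12],[[0,0,0],0.26],[[0,0,0],0.4],[[0,0,0],0.54],[[0,0,0],0.68],[[0,0,0],0.82],[[0,0,0],0.96],[[0,0,0],1.1]]' 26 20
python3 -m crank '[[[0,0,0],0.14],[[0,0,0],0.28],[[0,0,0.001],0.42],[[0,0,0.001],0.56],[[0,0,0.001],0.7],[[0,0,0.001],0.84],[[0,0,0.001],0.84],[[0,0,0.001],0.84]]' 26 20
python3 -m crank '[[[0,0,0],0],[[0,0,0],0],[[0,0,0],0],[[0,0,0],0]]' 0 20
```

```text
time: 5.25
tool_pos: [573.9, 122.3, 236.8]
eef_rot: [2.302, 2.135, -0.012]
contact_force: [-8.5, -9.6, 5.4]
finger_gap: 22.5
finger_force: 10.0
time: 6.05
tool_pos: [573.8, 124.7, 234.9]
eef_rot: [-2.971, -1.02, 0.007]
contact_force: [-6.1, -1.1, 3.0]
finger_gap: 22.4
finger_force: 4.2
time: 6.45
tool_pos: [575.0, 124.6, 235.1]
eef_rot: [2.971, 1.019, -0.002]
contact_force: [-3.2, -2.6, 1.0]
finger_gap: 11.9
finger_force: 19.5
```

```bash
cat > st.py <<'E'
from h import *
o=get_obs();F=np.load('F.npy');M=R.from_rotvec(o['eef_rot']).as_matrix()
l=F.T@M[:,0]; # tool x in face frame: bar dir (mod pi)
th=np.arctan2(-l[1],l[0])%np.pi
print('t',round(o['time'],2),'bar angle mod pi',round(th,3),'torque',o['wrist_torque'].round(2),'j6',o['joint_positions'][5].round(2),'F',o['contact_force'].round(1))
E
python3 st.py; python3 -m crank '[[[0,0,0],0.06],[[0,0,0],0.12],[[0,0,0],0.18],[[0,0,0],0.21],[[0,0,0],0.21]]' 0 20; python3 st.py
```

```text
t 6.45 bar angle mod pi 3.053 torque [-0.6   0.32  0.08] j6 0.93 F [-3.2 -2.6  1. ]
time: 6.95
tool_pos: [574.9, 125.3, 235.0]
eef_rot: [-3.061, -0.703, 0.001]
contact_force: [-3.9, -0.7, 0.0]
finger_gap: 11.4
finger_force: 26.7
t 6.95 bar angle mod pi 0.142 torque [0.35 0.53 0.34] j6 1.14 F [-3.9 -0.7  0. ]
```

```bash
python3 -m crank '[[[0,0,0],0.04],[[0,0,0],0.08],[[0,0,0],0.08]]' 0 40; python3 st.py
```

```text
time: 7.25
tool_pos: [574.8, 125.6, 235.1]
eef_rot: [-3.086, -0.584, 0.002]
contact_force: [-2.9, 0.7, 0.1]
finger_gap: 11.1
finger_force: 60.7
t 7.25 bar angle mod pi 0.227 torque [0.65 0.62 1.27] j6 1.22 F [-2.9  0.7  0.1]
```

```bash
cat > goal.py <<'E'
import sys
from h import *
k,th,z=sys.argv[1],float(sys.argv[2]),float(sys.argv[3])  # nut, bar angle, TCP z rel. to bar middle
O=np.load('O.npy');F=np.load('F.npy');o=get_obs();M=R.from_rotvec(o['eef_rot']).as_matrix()
P=O+F@[*NUT[k],54] if k in NUT else O+F@np.array(eval(k))
b=F@[np.cos(th),-np.sin(th),0]; hd=np.arctan2(b[1],b[0]); cur=np.arctan2(M[1,0],M[0,0])
d=(cur-hd+np.pi/2)%np.pi-np.pi/2   # turn about tool z (down) reduces heading
print('shift',(M.T@(P+[0,0,z]-o['tool_pos'])/1000).round(4),'turn',d.round(3),'or',(d-np.pi).round(3),(d+np.pi).round(3),'j6',o['joint_positions'][5].round(3))
E
python3 goal.py c 0.10 85
```

```text
shift [-0.0798  0.1358 -0.0445] turn -0.096 or -3.237 3.046 j6 1.218
```

```bash
python3 -m crank '[[[0,0,0],0],[[0,0,0],0],[[0,0,-0.03],0],[[0,0,-0.06],0],[[0,0,-0.06],-0.14],[[-0.01,0.02,-0.06],-0.28],[[-0.03,0.05,-0.06],-0.42],[[-0.06,0.1,-0.06],-0.56]]' 40 20
python3 -m crank '[[[0,0,0],-0.14],[[0,0,0],-0.28],[[0,0,0],-0.42],[[0,0,0],-0.56],[[0,0,0],-0.7],[[0,0,0],-0.84],[[0,0,0],-0.98],[[0,0,0],-1.12]]'
python3 -m crank '[[[0,0,0],-0.14],[[0,0,0],-0.28],[[0,0,0],-0.42],[[0,0,0],-0.56],[[0,0,0],-0.7],[[0,0,0],-0.84],[[0,0,0],-0.98],[[0,0,0],-1.12]]'
python3 goal.py c 0.10 85
python3 - <<'E'
from h import *
r=camera('wrist'); cv2.imwrite('pics/w2.png',r['image'])
E
```

```text
time: 8.05
tool_pos: [557.7, 20.2, 295.8]
eef_rot: [2.806, 1.411, 0.003]
contact_force: [0.1, -1.4, 0.8]
finger_gap: 34.5
finger_force: 0.0
time: 8.85
tool_pos: [558.0, 20.2, 295.7]
eef_rot: [1.631, 2.683, 0.001]
contact_force: [-0.3, -0.9, 0.5]
finger_gap: 34.0
finger_force: 0.0
time: 9.65
tool_pos: [558.0, 20.2, 295.7]
eef_rot: [-0.043, 3.139, -0.0]
contact_force: [-0.5, 0.2, 0.3]
finger_gap: 33.9
finger_force: 0.0
shift [ 0.0092 -0.0499  0.0163] turn -0.442 or -3.584 2.699 j6 -1.765
```

View pics/w2.png

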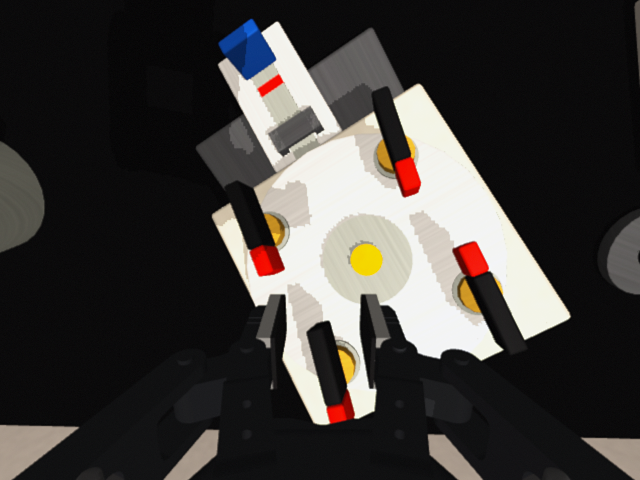

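The wrist view shows nut a flipped: its red end (470,258) now points down the slope. Nuts d (408,178), c (265,262) and b (340,412) are untouched. Next is nut c.

```bash
python3 -m crank '[[[0.002,-0.015,0],-0.13],[[0.005,-0.03,0],-0.26],[[0.009,-0.05,0],-0.39],[[0.009,-0.05,0.03],-0.44],[[0.009,-0.05,0.06],-0.44],[[0.009,-0.05,0.09],-0.44],[[0.009,-0.05,0.108],-0.44],[[0.009,-0.05,0.108],-0.44]]'
python3 -m crank '[[[0,0,0],0],[[0,0,0],0],[[0,0,0],0],[[0,0,0],0]]' 0 20; python3 goal.py c 0.10 -8;python3 st.py
```

```text
time: 10.5
tool_pos: [547.9, -29.5, 184.3]
eef_rot: [0.715, -3.054, -0.004]
contact_force: [-0.4, -0.1, -0.1]
finger_gap: 33.9
finger_force: 0.0
time: 10.9
tool_pos: [550.2, -29.4, 188.7]
eef_rot: [-0.72, 3.056, -0.0]
contact_force: [-1.6, 3.2, 3.1]
finger_gap: 11.5
finger_force: 21.0
shift [ 0.0003 -0.0005  0.0023] turn -0.007 or -3.149 3.134 j6 -2.293
t 10.9 bar angle mod pi 0.13 torque [0.79 0.33 0.02] j6 -2.29 F [-1.6  3.2  3.1]
```

```bash
python3 -m crank '[[[0,0,0],0.12],[[0,0,0],0.26],[[0,0,0],0.4],[[0,0,0],0.54],[[0,0,0],0.68],[[0,0,0],0.82],[[0,0,0],0.96],[[0,0,0],1.1]]' 26 20
python3 -m crank '[[[0,0,0],0.14],[[0,0,0],0.28],[[0,0,0.001],0.42],[[0,0,0.001],0.56],[[0,0,0.001],0.7],[[0,0,0.001],0.84],[[0,0,0.001],0.98],[[0,0,0.001],1.12]]' 26 20
python3 -m crank '[[[0,0,0],0.14],[[0,0,0],0.28],[[0,0,0],0.42],[[0,0,0],0.56],[[0,0,0.001],0.7],[[0,0,0.001],0.72],[[0,0,0.001],0.72],[[0,0,0.001],0.72]]' 26 20
python3 -m crank '[[[0,0,0],0],[[0,0,0],0],[[0,0,0],0],[[0,0,0],0]]' 0 20;python3 st.py
```

```text
time: 11.7
tool_pos: [549.5, -29.9, 187.7]
eef_rot: [0.991, 2.981, -0.001]
contact_force: [-0.8, 1.2, 0.2]
finger_gap: 22.2
finger_force: 11.0
time: 12.5
tool_pos: [549.3, -32.0, 187.9]
eef_rot: [2.421, 1.997, -0.007]
contact_force: [-8.4, -5.8, 6.2]
finger_gap: 22.1
finger_force: 9.7
time: 13.3
tool_pos: [548.7, -30.5, 186.0]
eef_rot: [2.968, 1.025, -0.005]
contact_force: [-6.5, -1.7, 4.4]
finger_gap: 22.2
finger_force: 6.2
time: 13.7
tool_pos: [549.7, -30.2, 186.1]
eef_rot: [2.968, 1.024, 0.0]
contact_force: [-4.6, 0.9, 4.9]
finger_gap: 11.7
finger_force: 19.4
t 13.7 bar angle mod pi 3.049 torque [-0.27  0.63  0.07] j6 0.65 F [-4.6  0.9  4.9]
```

```bash
python3 -m crank '[[[0,0,0],0.08],[[0,0,0],0.16],[[0,0,0],0.22],[[0,0,0],0.27],[[0,0,0],0.32],[[0,0,0],0.32],[[0,0,0],0.32]]' 0 40; python3 st.py; python3 goal.py d 0.2 100
```

```text
time: 14.4
tool_pos: [548.8, -28.8, 186.0]
eef_rot: [-3.092, -0.545, 0.004]
contact_force: [-7.3, 3.1, 9.6]
finger_gap: 11.1
finger_force: 66.9
t 14.4 bar angle mod pi 0.254 torque [1.04 1.3  1.49] j6 0.96 F [-7.3  3.1  9.6]
shift [-0.0259 -0.1116 -0.1081] turn -0.011 or -3.153 3.13 j6 0.963
```

```bash
python3 -m crank '[[[0,0,0],0],[[0,0,0],0],[[0,0,-0.04],0],[[0,0,-0.08],0],[[0,0,-0.108],-0.14],[[-0.007,-0.03,-0.108],-0.28],[[-0.015,-0.07,-0.108],-0.42],[[-0.026,-0.112,-0.108],-0.56]]' 40 20
python3 -m crank '[[[0,0,0],-0.14],[[0,0,0],-0.28],[[0,0,0],-0.42],[[0,0,0],-0.56],[[0,0,0],-0.7],[[0,0,0],-0.84],[[0,0,0],-0.98],[[0,0,0],-1.12]]'
python3 -m crank '[[[0,0,0],-0.14],[[0,0,0],-0.28],[[0,0,0],-0.42],[[0,0,0],-0.56],[[0,0,0],-0.7],[[0,0,0],-0.84],[[0,0,0],-0.98],[[0,0,0],-1.12]]'
python3 goal.py d 0.2 -8
python3 - <<'E'
from h import *
r=camera('wrist'); cv2.imwrite('pics/w3.png',r['image'])
E
```

```text
time: 15.2
tool_pos: [487.1, 67.4, 293.2]
eef_rot: [2.823, 1.378, 0.002]
contact_force: [-0.5, 1.6, -0.2]
finger_gap: 34.2
finger_force: 0.0
time: 16.0
tool_pos: [487.6, 66.8, 293.0]
eef_rot: [1.658, 2.668, 0.001]
contact_force: [-0.2, -0.2, -0.7]
finger_gap: 33.9
finger_force: 0.0
time: 16.8
tool_pos: [487.6, 66.8, 293.0]
eef_rot: [-0.012, 3.141, 0.0]
contact_force: [0.3, -0.4, -0.1]
finger_gap: 34.0
finger_force: 0.0
shift [0.001  0.0002 0.1065] turn -0.352 or -3.494 2.789 j6 -1.674
```

View pics/w3.png

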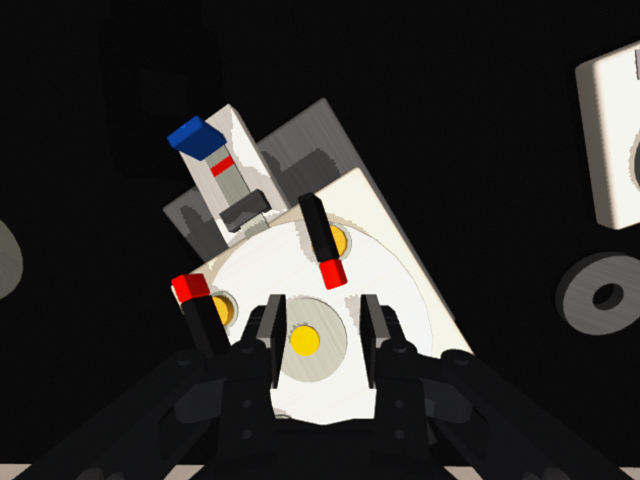

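The wrist view shows nut c's red end (190,287) now pointing down the slope. Nut d's bar (322,240) is centred below the tool.

```bash
python3 -m crank '[[[0.001,0,0.02],-0.12],[[0.001,0,0.04],-0.24],[[0.001,0,0.06],-0.35],[[0.001,0,0.085],-0.35],[[0.001,0,0.105],-0.35],[[0.001,0,0.105],-0.35]]'
python3 -m crank '[[[0,0,0],0],[[0,0,0],0],[[0,0,0],0],[[0,0,0],0]]' 0 20;python3 st.py
python3 -m crank '[[[0,0,0],0.12],[[0,0,0],0.26],[[0,0,0],0.4],[[0,0,0],0.54],[[0,0,0],0.68],[[0,0,0],0.82],[[0,0,0],0.96],[[0,0,0],1.1]]' 26 20
python3 -m crank '[[[0,0,0],0.14],[[0,0,0],0.28],[[0,0,0.001],0.42],[[0,0,0.001],0.56],[[0,0,0.001],0.7],[[0,0,0.001],0.84],[[0,0,0.001],0.98],[[0,0,0.001],1.12]]' 26 20
python3 -m crank '[[[0,0,0],0.14],[[0,0,0],0.28],[[0,0,0],0.42],[[0,0,0],0.56],[[0,0,0.001],0.64],[[0,0,0.001],0.64],[[0,0,0.001],0.64],[[0,0,0.001],0.64]]' 26 20
python3 -m crank '[[[0,0,0],0],[[0,0,0],0],[[0,0,0],0],[[0,0,0],0]]' 0 20;python3 st.py
```

```text
time: 17.45
tool_pos: [484.3, 67.0, 185.0]
eef_rot: [0.546, -3.088, -0.003]
contact_force: [0.4, -0.9, -0.9]
finger_gap: 34.2
finger_force: 0.0
time: 17.85
tool_pos: [486.9, 67.0, 189.3]
eef_rot: [-0.55, 3.091, -0.0]
contact_force: [0.4, 0.5, 0.0]
finger_gap: 12.7
finger_force: 20.7
t 17.85 bar angle mod pi 0.25 torque [0.39 0.02 0.05] j6 -2.02 F [0.4 0.5 0. ]
time: 18.65
tool_pos: [486.7, 66.5, 188.9]
eef_rot: [1.153, 2.92, -0.001]
contact_force: [-0.0, -1.9, -2.0]
finger_gap: 22.3
finger_force: 10.1
time: 19.45
tool_pos: [485.4, 65.3, 188.7]
eef_rot: [2.528, 1.862, -0.008]
contact_force: [-9.5, -5.6, 7.5]
finger_gap: 22.4
finger_force: 10.3
time: 20.25
tool_pos: [485.3, 66.5, 187.1]
eef_rot: [2.984, 0.981, -0.005]
contact_force: [-7.6, -0.8, 4.5]
finger_gap: 22.1
finger_force: 5.6
time: 20.65
tool_pos: [486.3, 66.6, 187.1]
eef_rot: [2.984, 0.98, -0.001]
contact_force: [-5.1, -0.9, 5.2]
finger_gap: 11.9
finger_force: 19.6
t 20.65 bar angle mod pi 3.081 torque [-0.22  0.68  0.11] j6 0.84 F [-5.1 -0.9  5.2]
```

```bash
python3 -m crank '[[[0,0,0],0.08],[[0,0,0],0.16],[[0,0,0],0.21],[[0,0,0],0.25],[[0,0,0],0.29],[[0,0,0],0.29],[[0,0,0],0.29]]' 0 40; python3 st.py; python3 goal.py b 0.23 70
```

```text
time: 21.35
tool_pos: [485.9, 68.4, 187.2]
eef_rot: [-3.091, -0.544, 0.001]
contact_force: [-6.2, 5.1, 7.4]
finger_gap: 11.2
finger_force: 66.5
t 21.35 bar angle mod pi 0.255 torque [1.35 0.92 1.45] j6 1.13 F [-6.2  5.1  7.4]
shift [ 0.1292  0.0899 -0.1265] turn 0.021 or -3.12 3.163 j6 1.128
```

```bash
python3 -m crank '[[[0,0,0],0],[[0,0,0],0],[[0,0,-0.04],0],[[0,0,-0.08],0],[[0,0,-0.12],-0.14],[[0.03,0.02,-0.127],-0.28],[[0.06,0.042,-0.127],-0.42],[[0.09,0.063,-0.127],-0.56]]' 40 20
python3 -m crank '[[[0,0,0],-0.14],[[0,0,0],-0.28],[[0,0,0],-0.42],[[0,0,0],-0.56],[[0,0,0],-0.7],[[0,0,0],-0.84],[[0,0,0],-0.98],[[0,0,0],-1.12]]'
python3 -m crank '[[[0,0,0],-0.14],[[0,0,0],-0.28],[[0,0,0],-0.42],[[0,0,0],-0.56],[[0,0,0],-0.7],[[0,0,0],-0.84],[[0,0,0],-0.98],[[0,0,0],-1.12]]'
python3 goal.py b 0.23 -8
```

```text
time: 22.15
tool_pos: [594.1, 37.4, 314.2]
eef_rot: [2.821, 1.379, 0.004]
contact_force: [0.4, 0.1, 0.0]
finger_gap: 34.1
finger_force: 0.0
time: 22.95
tool_pos: [592.6, 37.7, 313.1]
eef_rot: [1.658, 2.668, 0.001]
contact_force: [-0.4, -0.1, -0.8]
finger_gap: 34.2
finger_force: 0.0
time: 23.75
tool_pos: [592.6, 37.7, 313.1]
eef_rot: [-0.012, 3.141, 0.0]
contact_force: [0.5, -0.6, 0.1]
finger_gap: 34.7
finger_force: 0.0
shift [-0.0454 -0.0104  0.0777] turn -0.32 or -3.461 2.822 j6 -1.706
```

```bash
python3 -m crank '[[[-0.02,-0.005,0],-0.11],[[-0.045,-0.01,0],-0.22],[[-0.045,-0.01,0],-0.32],[[-0.045,-0.01,0.03],-0.32],[[-0.045,-0.01,0.06],-0.32],[[-0.045,-0.01,0.076],-0.32],[[-0.045,-0.01,0.076],-0.32]]'
python3 -m crank '[[[0,0,0],0],[[0,0,0],0],[[0,0,0],0],[[0,0,0],0]]' 0 20;python3 st.py
python3 -m crank '[[[0,0,0],0.12],[[0,0,0],0.26],[[0,0,0],0.4],[[0,0,0],0.54],[[0,0,0],0.68],[[0,0,0],0.82],[[0,0,0],0.96],[[0,0,0],1.1]]' 26 20
python3 -m crank '[[[0,0,0],0.14],[[0,0,0],0.28],[[0,0,0.001],0.42],[[0,0,0.001],0.56],[[0,0,0.001],0.7],[[0,0,0.001],0.84],[[0,0,0.001],0.98],[[0,0,0.001],1.12]]' 26 20
python3 -m crank '[[[0,0,0],0.14],[[0,0,0],0.28],[[0,0,0],0.42],[[0,0,0],0.56],[[0,0,0.001],0.62],[[0,0,0.001],0.62],[[0,0,0.001],0.62],[[0,0,0.001],0.62]]' 26 20
python3 -m crank '[[[0,0,0],0],[[0,0,0],0],[[0,0,0],0],[[0,0,0],0]]' 0 20;python3 st.py
```

```text
time: 24.45
tool_pos: [635.8, 28.1, 233.9]
eef_rot: [0.503, -3.096, -0.003]
contact_force: [-0.5, -0.5, -0.2]
finger_gap: 34.1
finger_force: 0.0
time: 24.85
tool_pos: [638.1, 28.1, 239.1]
eef_rot: [-0.504, 3.098, -0.001]
contact_force: [-0.4, 0.4, 2.9]
finger_gap: 12.5
finger_force: 21.3
t 24.85 bar angle mod pi 0.282 torque [ 0.38 -0.01  0.09] j6 -2.03 F [-0.4  0.4  2.9]
time: 25.65
tool_pos: [637.6, 27.6, 237.9]
eef_rot: [1.197, 2.903, -0.001]
contact_force: [1.7, -2.2, -0.8]
finger_gap: 22.3
finger_force: 10.3
time: 26.45
tool_pos: [636.8, 26.4, 238.3]
eef_rot: [2.556, 1.823, -0.005]
contact_force: [-7.5, -5.3, 5.8]
finger_gap: 22.2
finger_force: 9.5
time: 27.25
tool_pos: [636.7, 27.5, 236.8]
eef_rot: [2.988, 0.965, -0.003]
contact_force: [-6.7, -1.2, 3.8]
finger_gap: 22.3
finger_force: 5.8
time: 27.65
tool_pos: [637.5, 27.6, 236.8]
eef_rot: [2.988, 0.965, 0.001]
contact_force: [-5.4, -0.8, 6.8]
finger_gap: 12.2
finger_force: 19.5
t 27.65 bar angle mod pi 3.093 torque [-0.33  0.52  0.09] j6 0.81 F [-5.4 -0.8  6.8]
```

```bash
python3 -m crank '[[[0,0,0],0.08],[[0,0,0],0.16],[[0,0,0],0.2],[[0,0,0],0.24],[[0,0,0],0.28],[[0,0,0],0.28],[[0,0,0],0.28]]' 0 40; python3 st.py
python3 -m crank '[[[0,0,0],0],[[0,0,0],0],[[0,0,-0.03],0],[[0,0,-0.06],0],[[0,0,-0.09],0],[[0,0,-0.09],0]]' 40 20
python3 - <<'E'
from h import *
for n in('top','side'):
    camera(n)
    print(n,[(np.round(d['at'],1),round(d['p'],2)) for d in find_in('gauge_tab',n)[:2]])
E
python3 goal.py '(-201.5,0,32)' 0 100
```

```text
time: 28.35
tool_pos: [637.2, 28.6, 236.7]
eef_rot: [3.094, 0.545, 0.0]
contact_force: [-5.3, 0.7, 6.4]
finger_gap: 10.7
finger_force: 64.9
t 28.35 bar angle mod pi 0.254 torque [0.33 0.65 1.45] j6 1.09 F [-5.3  0.7  6.4]
time: 28.95
tool_pos: [639.4, 27.9, 330.8]
eef_rot: [3.093, 0.537, 0.014]
contact_force: [-0.3, -0.9, 0.7]
finger_gap: 33.8
finger_force: 0.0
top [(array([435.5, -33.7, 107.6]), 0.62)]
side [(array([427.3, -41.8, 106.1]), 0.92), (array([637.4,  21. , 236.7]), 0.33)]
shift [-0.2317 -0.0025  0.11  ] turn -0.236 or -3.378 2.906 j6 1.093
```

```bash
python3 -m crank '[[[-0.04,0,0],-0.08],[[-0.085,-0.001,0],-0.16],[[-0.13,-0.002,0],-0.24],[[-0.175,-0.002,0.02],-0.24],[[-0.215,-0.002,0.05],-0.24],[[-0.232,-0.002,0.08],-0.24],[[-0.232,-0.002,0.09],-0.24],[[-0.232,-0.002,0.09],-0.24]]' 75 20
python3 goal.py '(-201.5,0,32)' 0 -6
python3 - <<'E'
from h import *
O=np.load('O.npy');F=np.load('F.npy')
r=camera('wrist'); cv2.imwrite('pics/w4.png',r['image'])
c=[cc for cc in blobs(r['image'],'blue',(0,0,640,480),100)]; print(c)
for x in(-205,-200,-195): print(x,proj(r,O+F@[x,0,49]).round(1),proj(r,O+F@[x,0,32]).round(1))
E
```

```text
time: 29.95
tool_pos: [417.3, -47.9, 233.1]
eef_rot: [-3.006, -0.903, 0.005]
contact_force: [1.5, -0.3, -0.5]
finger_gap: 64.3
finger_force: 0.0
shift [0.0005 0.0003 0.1253] turn 0.004 or -3.138 3.145 j6 0.601
[(array([322.5, 233.2]), 1946)]
-205 [[323.8 251.9]] [[323.8 236.9]]
-200 [[323.8 247.3]] [[323.9 232.3]]
-195 [[323.8 242.5]] [[323.9 227.6]]
```

View pics/w4.png

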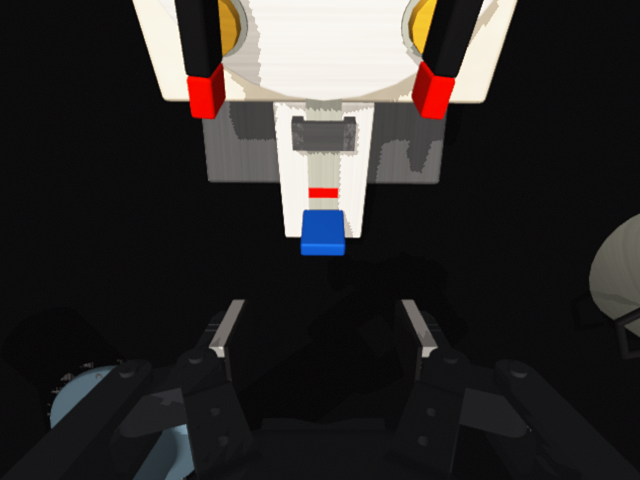

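The wrist view shows the blue tab centred (323,233), its top face around row 249, which puts it at x≈-202. The band's front edge is at row ~188 and the bridge's lower edge at row ~150. Now I grip across the tab's sides.

```bash
python3 -m crank '[[[0,0,0.04],0],[[0,0,0.08],0],[[0,0,0.105],0],[[0,0,0.12],0],[[0,0,0.124],0],[[0,0,0.124],0]]' 75 20
python3 -m crank '[[[0,0,0],0],[[0,0,0],0],[[0,0,0],0],[[0,0,0],0]]' 0 30;python3 st.py
python3 - <<'E'
from h import *
O=np.load('O.npy');F=np.load('F.npy');im=cv2.imread('pics/w4.png')
r=camera('wrist');cv2.imwrite('pics/w5.png',r['image'])
print('cam in face frame now',(F.T@(np.array(r['cam_to_world'])[:3,3]-O)).round(), 'tcp',(F.T@(get_obs()['tool_pos']-O)).round(1))
g=cv2.cvtColor(r['image'],cv2.COLOR_BGR2GRAY)
for z in(5,13): print(z,[(x,proj(r,O+F@[x,0,z]).round(1).tolist()) for x in(-160,-150,-140,-130,-110)])
print(blobs(r['image'],'red',(200,0,440,480),30))
E
```

```text
time: 30.6
tool_pos: [419.5, -48.4, 112.1]
eef_rot: [3.008, 0.906, 0.001]
contact_force: [-0.3, 0.0, -0.5]
finger_gap: 64.1
finger_force: 0.0
time: 31.0
tool_pos: [417.5, -47.1, 112.4]
eef_rot: [-3.005, -0.903, 0.003]
contact_force: [-6.9, 7.0, 9.0]
finger_gap: 33.0
finger_force: 31.5
t 31.0 bar angle mod pi 3.137 torque [ 1.05  1.32 -0.08] j6 0.6 F [-6.9  7.   9. ]
cam in face frame now [-68.   1. 126.] tcp [-201.8    0.4   30.6]
5 [(-160, [[325.3, 204.9]]), (-150, [[325.5, 185.9]]), (-140, [[325.7, 164.9]]), (-130, [[325.9, 141.8]]), (-110, [[326.3, 87.3]])]
13 [(-160, [[325.3, 216.5]]), (-150, [[325.5, 197.2]]), (-140, [[325.7, 175.9]]), (-130, [[325.9, 152.3]]), (-110, [[326.3, 96.3]])]
[(array([322.9, 241.7]), 763)]
```

View pics/w5.png

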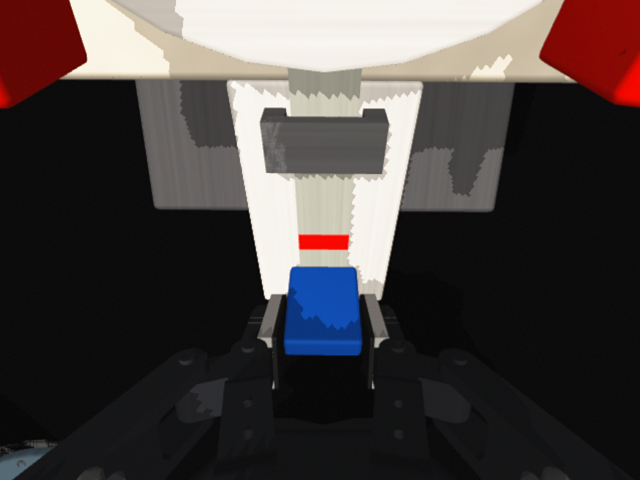

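Gripped: the gap reads 33 mm. In this view the band's front edge is at row 235 and the bridge's lower edge at row 173. I estimate q0 ≈ 4 mm, so I'll slide 32 mm, then release and look straight down at the gap.

```bash
python3 -m crank '[[[0.005,0,-0.0023],0],[[0.01,0,-0.0047],0],[[0.015,0,-0.007],0],[[0.02,0,-0.0093],0],[[0.025,0,-0.0117],0],[[0.029,0,-0.0135],0],[[0.029,0,-0.0135],0]]' 0 30
python3 st.py
python3 -m crank '[[[0,0,0],0],[[0,0,0],0],[[0,0,0],0],[[0,0,-0.03],0],[[0.015,0,-0.06],-0.1],[[0.045,0,-0.1],-0.24],[[0.08,0,-0.14],-0.38],[[0.11,0,-0.155],-0.52]]' 75 20
python3 -m crank '[[[0,0,0],-0.14],[[0,0,0],-0.28],[[0,0,0],-0.42],[[0,0,0],-0.56],[[0,0,0],-0.7],[[0,0,0],-0.84],[[0,0,0],-0.98],[[0,0,0],-1.12]]'
python3 -m crank '[[[0,0,0],-0.14],[[0,0,0],-0.28],[[0,0,0],-0.42],[[0,0,0],-0.56],[[0,0,0],-0.7],[[0,0,0],-0.84],[[0,0,0],-0.98],[[0,0,0],-1.12]]'
python3 goal.py '(-170,0,32)' 0 -6
python3 - <<'E'
from h import *
O=np.load('O.npy');F=np.load('F.npy')
r=camera('wrist');cv2.imwrite('pics/w6.png',r['image'])
print('cam',(F.T@(np.array(r['cam_to_world'])[:3,3]-O)).round())
for z in(7,13): print(z,[(x,proj(r,O+F@[x,0,z]).round(1).tolist()) for x in(-160,-150,-140,-130,-120)])
E
```

```text
time: 31.75
tool_pos: [441.4, -31.5, 125.8]
eef_rot: [-3.006, -0.904, 0.005]
contact_force: [-9.0, 3.4, 8.6]
finger_gap: 33.2
finger_force: 31.3
t 31.75 bar angle mod pi 3.137 torque [ 0.59  1.42 -0.14] j6 0.66 F [-9.   3.4  8.6]
time: 32.55
tool_pos: [536.9, 28.7, 284.7]
eef_rot: [2.666, 1.653, 0.009]
contact_force: [0.2, -0.2, 0.0]
finger_gap: 64.2
finger_force: 0.0
time: 33.35
tool_pos: [534.3, 28.2, 280.0]
eef_rot: [1.383, 2.82, 0.0]
contact_force: [-0.8, 0.1, -0.5]
finger_gap: 64.0
finger_force: 0.0
time: 34.15
tool_pos: [534.3, 28.2, 279.9]
eef_rot: [-0.327, 3.124, -0.0]
contact_force: [0.0, 0.4, -0.2]
finger_gap: 64.1
finger_force: 0.0
shift [ 0.1035 -0.0396  0.1587] turn -0.372 or -3.513 2.77 j6 -1.938
cam [-13.  29. 286.]
7 [(-160, [[284.4, 122.4]]), (-150, [[288.1, 132.8]]), (-140, [[291.8, 143.2]]), (-130, [[295.5, 153.7]]), (-120, [[299.3, 164.4]])]
13 [(-160, [[282.6, 119.4]]), (-150, [[286.3, 129.9]]), (-140, [[290.1, 140.6]]), (-130, [[293.9, 151.3]]), (-120, [[297.7, 162.1]])]
```

```bash
python3 goal.py '(-205,-81,90)' -1.5708 0; python3 -c "
from h import *
F=np.load('F.npy');M=R.from_rotvec(get_obs()['eef_rot']).as_matrix();print((F.T@M).round(2))"
```

```text
shift [ 0.1269 -0.1351  0.115 ] turn 1.202 or -1.939 4.344 j6 -1.942
[[-0.85  0.33 -0.42]
 [ 0.36  0.93 -0.  ]
 [ 0.39 -0.15 -0.91]]
```

```bash
python3 -m crank '[[[0.025,-0.027,0],0.14],[[0.05,-0.054,0],0.28],[[0.075,-0.08,0],0.42],[[0.1,-0.107,0],0.56],[[0.127,-0.135,0],0.7],[[0.127,-0.135,0.04],0.84],[[0.127,-0.135,0.08],0.98],[[0.127,-0.135,0.115],1.12]]'
python3 -m crank '[[[0,0,0],0.08],[[0,0,0],0.08]]'
python3 - <<'E'
from h import *
O=np.load('O.npy');F=np.load('F.npy')
r=camera('wrist');cv2.imwrite('pics/w7.png',r['image'])
print('cam',(F.T@(np.array(r['cam_to_world'])[:3,3]-O)).round(1), 'tcp',(F.T@(get_obs()['tool_pos']-O)).round(1))
for z in(7,13): print(z,[(x,proj(r,O+F@[x,0,z]).round(1).tolist()) for x in(-160,-150,-140,-130,-120)])
print(blobs(r['image'],'red',(0,0,640,480),30))
q=proj(r,O+F@[-145,0,8])[0].astype(int)
x,y=np.clip(q,[100,75],[540,405]); cv2.imwrite('pics/w7c.png',cv2.resize(r['image'][y-75:y+75,x-100:x+100],(800,600),interpolation=0)); print(x-100,y-75)
E
```

```text
time: 35.0
tool_pos: [436.6, -129.9, 163.5]
eef_rot: [1.404, 2.81, -0.0]
contact_force: [0.4, 0.2, -0.3]
finger_gap: 64.0
finger_force: 0.0
time: 35.2
tool_pos: [436.4, -129.3, 163.8]
eef_rot: [-1.504, -2.756, -0.0]
contact_force: [-0.5, -0.3, 0.6]
finger_gap: 64.1
finger_force: 0.0
cam [-145.1    2.6  219.2] tcp [-205.7  -79.4   90.4]
7 [(-160, [[462.1, 131.8]]), (-150, [[482.0, 131.7]]), (-140, [[502.8, 131.6]]), (-130, [[524.6, 131.6]]), (-120, [[547.3, 131.5]])]
13 [(-160, [[461.2, 131.9]]), (-150, [[481.7, 131.9]]), (-140, [[503.1, 131.8]]), (-130, [[525.5, 131.7]]), (-120, [[549.0, 131.6]])]
[(array([483.7, 129.3]), 967), (array([625.2, 273.5]), 1306)]
392 56
```

View pics/w7c.png

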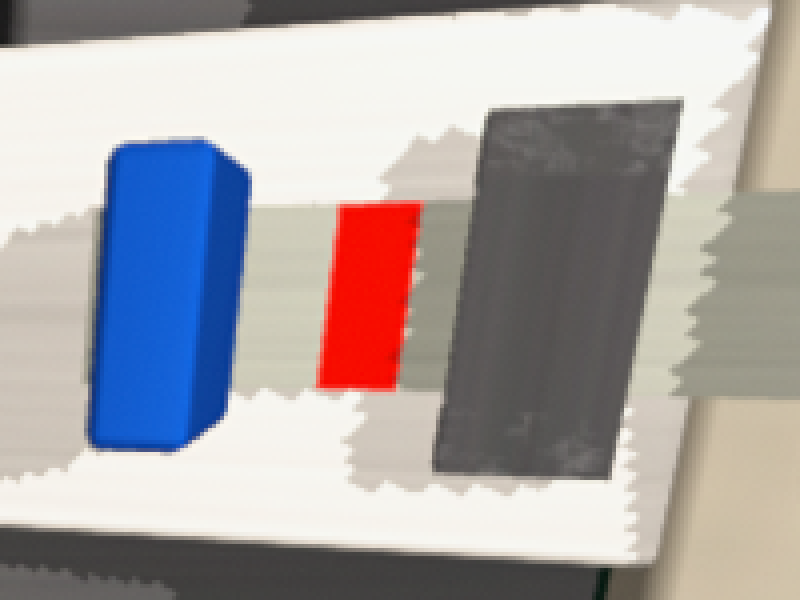

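The crop shows, on the blade's midline, the red band at columns 327–409 (10 mm) and the bridge edge at column 460, so about 5.8 mm remains. I'll turn back, regrip and slide that far.

```bash
python3 -m crank '[[[0,0,-0.03],0.14],[[0,0,-0.06],0.28],[[0,0,-0.07],0.42],[[0,0,-0.07],0.56],[[0,0,-0.07],0.7],[[0,0,-0.07],0.84],[[0,0,-0.07],0.98],[[0,0,-0.07],1.12]]'
python3 -m crank '[[[0,0,0],0.14],[[0,0,0],0.28],[[0,0,0],0.42],[[0,0,0],0.45],[[0,0,0],0.45]]' 75
python3 goal.py '(-171,0,32)' 0 -3
```

```text
time: 36.05
tool_pos: [437.7, -129.9, 236.4]
eef_rot: [2.74, 1.531, 0.003]
contact_force: [-0.2, -0.4, 0.2]
finger_gap: 64.1
finger_force: 0.0
time: 36.55
tool_pos: [437.4, -129.7, 235.8]
eef_rot: [3.01, 0.893, 0.002]
contact_force: [0.2, -0.3, 0.1]
finger_gap: 64.4
finger_force: 0.0
shift [ 0.0555 -0.08    0.112 ] turn -0.003 or -3.145 3.138 j6 0.456
```

```bash
python3 -m crank '[[[0.02,-0.03,0],0],[[0.04,-0.06,0],0],[[0.0555,-0.08,0.01],0],[[0.0555,-0.08,0.04],0],[[0.0555,-0.08,0.07],0],[[0.0555,-0.08,0.095],0],[[0.0555,-0.08,0.111],0],[[0.0555,-0.08,0.111],0]]'
python3 -m crank '[[[0,0,0],0],[[0,0,0],0],[[0,0,0],0],[[0,0,0],0]]' 0 30;python3 st.py
python3 -m crank '[[[0.001,0,-0.0005],0],[[0.002,0,-0.001],0],[[0.0035,0,-0.0016],0],[[0.0045,0,-0.0021],0],[[0.0053,0,-0.0025],0],[[0.0053,0,-0.0025],0],[[0.0053,0,-0.0025],0]]' 0 30
python3 -m crank '[[[0,0,0],0],[[0,0,0],0],[[0,0,0],0],[[0,0,-0.03],0],[[0,0,-0.06],-0.1],[[-0.01,0.02,-0.1],-0.24],[[-0.03,0.05,-0.112],-0.38],[[-0.0555,0.08,-0.112],-0.52]]' 75 20
python3 -m crank '[[[0,0,0],-0.14],[[0,0,0],-0.28],[[0,0,0],-0.42],[[0,0,0],-0.56],[[0,0,0],-0.7],[[0,0,0],-0.84],[[0,0,0],-0.98],[[0,0,0],-1.05]]'
python3 goal.py '(-205,-81,90)' -1.5708 0
```

```text
time: 37.35
tool_pos: [438.5, -31.6, 121.8]
eef_rot: [-3.009, -0.892, 0.006]
contact_force: [0.1, -0.1, 0.1]
finger_gap: 63.9
finger_force: 0.0
time: 37.75
tool_pos: [440.6, -32.1, 125.5]
eef_rot: [3.013, 0.891, 0.001]
contact_force: [-2.8, 2.8, 6.7]
finger_gap: 33.3
finger_force: 30.4
t 37.75 bar angle mod pi 0.006 torque [0.4  0.63 0.03] j6 0.66 F [-2.8  2.8  6.7]
time: 38.45
tool_pos: [444.1, -29.7, 127.4]
eef_rot: [3.012, 0.891, -0.003]
contact_force: [-7.0, -0.2, 5.5]
finger_gap: 33.1
finger_force: 30.3
time: 39.25
tool_pos: [443.3, -127.6, 241.9]
eef_rot: [2.673, 1.639, 0.006]
contact_force: [1.0, 0.1, -0.1]
finger_gap: 64.0
finger_force: 0.0
time: 40.05
tool_pos: [441.7, -126.1, 238.5]
eef_rot: [1.499, 2.76, 0.0]
contact_force: [-0.4, 0.2, -0.7]
finger_gap: 63.8
finger_force: 0.0
shift [-0.0021 -0.005   0.0735] turn -0.005 or -3.146 3.137 j6 -1.101
```

```bash
python3 -m crank '[[[-0.002,-0.005,0.025],0],[[-0.002,-0.005,0.05],0],[[-0.002,-0.005,0.0735],0],[[-0.002,-0.005,0.0735],0],[[-0.002,-0.005,0.0735],0]]'
python3 - <<'E'
from h import *
O=np.load('O.npy');F=np.load('F.npy')
r=camera('wrist')
print('cam',(F.T@(np.array(r['cam_to_world'])[:3,3]-O)).round(1))
q=proj(r,O+F@[-140,0,8])[0].astype(int)
x,y=np.clip(q,[60,45],[580,435]); cv2.imwrite('pics/w8c.png',cv2.resize(r['image'][y-45:y+45,x-60:x+60],(780,585),interpolation=0)); print(x-60,y-45)
g=r['image'].astype(int)
for row in range(y-14,y+15,4):
    l=g[row]; red=np.where((l[:,2]>150)&(l[:,1]<60))[0]; red=red[red<560]
    dark=[c for c in range(red.max()+1,red.max()+40) if l[c].max()<105 and l[c+2].max()<105] if len(red) else []
    print(row,red.min() if len(red) else None,red.max() if len(red) else None,dark[:1],[tuple(v) for v in l[red.max():red.max()+6]] if row==y-2 else '')
E
```

```text
time: 40.55
tool_pos: [438.5, -130.5, 165.2]
eef_rot: [1.505, 2.757, 0.0]
contact_force: [0.2, -0.4, 0.5]
finger_gap: 64.0
finger_force: 0.0
cam [-143.6    0.7  219.9]
439 82
113 483 501 [506] 
117 482 501 [505] 
121 482 500 [504] 
125 481 500 [504] [(np.int64(44), np.int64(53), np.int64(199)), (np.int64(119), np.int64(135), np.int64(166)), (np.int64(136), np.int64(152), np.int64(153)), (np.int64(120), np.int64(133), np.int64(133)), (np.int64(95), np.int64(99), np.int64(101)), (np.int64(86), np.int64(86), np.int64(89))]
129 480 499 [503] 
133 480 498 [503] 
137 479 498 [502] 
141 479 497 [501]
```

View pics/w8c.png

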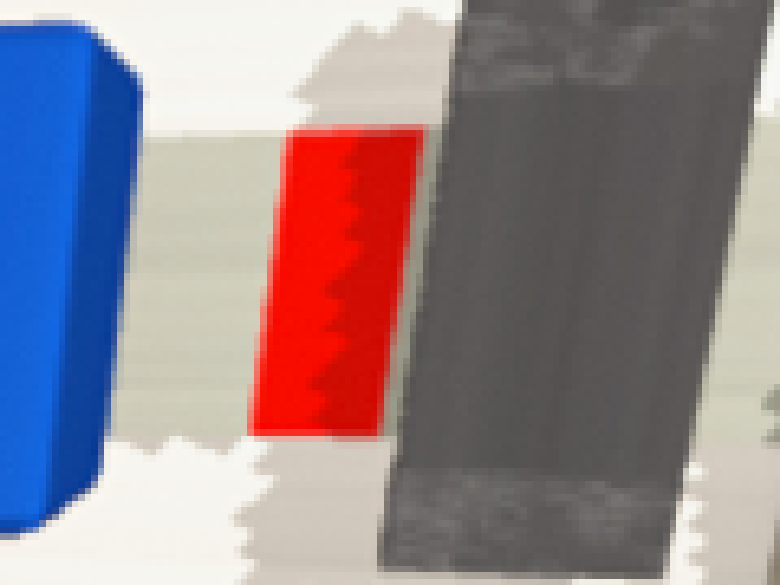

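The crop shows the band's front edge about 3 px short of the bridge edge, roughly 1.2 mm. The arm lagged about 1.1 mm behind its command under the slide's friction. One small correction follows.

```bash
python3 -m crank '[[[0,0,-0.03],0.14],[[0,0,-0.06],0.28],[[0,0,-0.07],0.42],[[0,0,-0.07],0.56],[[0,0,-0.07],0.7],[[0,0,-0.07],0.84],[[0,0,-0.07],0.98],[[0,0,-0.07],1.12]]'
python3 -m crank '[[[0,0,0],0.14],[[0,0,0],0.28],[[0,0,0],0.42],[[0,0,0],0.45],[[0,0,0],0.45]]' 75
python3 goal.py '(-166.5,0,32)' 0 -3
```

```text
time: 41.4
tool_pos: [439.2, -130.8, 237.0]
eef_rot: [2.742, 1.527, 0.003]
contact_force: [-0.2, 0.4, 0.5]
finger_gap: 63.9
finger_force: 0.0
time: 41.9
tool_pos: [438.9, -130.7, 236.1]
eef_rot: [3.011, 0.889, 0.002]
contact_force: [0.6, -0.1, 1.0]
finger_gap: 64.1
finger_force: 0.0
shift [ 0.0587 -0.0818  0.1104] turn -0.006 or -3.147 3.136 j6 0.459
```

```bash
python3 -m crank '[[[0.02,-0.03,0],0],[[0.04,-0.06,0],0],[[0.0587,-0.0815,0.01],0],[[0.0587,-0.0815,0.04],0],[[0.0587,-0.0815,0.07],0],[[0.0587,-0.0815,0.095],0],[[0.0587,-0.0815,0.11],0],[[0.0587,-0.0815,0.11],0]]'
python3 -m crank '[[[0,0,0],0],[[0,0,0],0],[[0,0,0],0],[[0,0,0],0],[[0,0,0],0]]' 0 30;python3 st.py
python3 -m crank '[[[0.0005,0,-0.0002],0],[[0.001,0,-0.0005],0],[[0.0015,0,-0.0007],0],[[0.002,0,-0.001],0],[[0.002,0,-0.001],0],[[0.002,0,-0.001],0]]' 0 30; python3 st.py
```

```text
time: 42.7
tool_pos: [442.2, -29.6, 123.0]
eef_rot: [-3.011, -0.889, 0.006]
contact_force: [0.0, 1.1, -0.0]
finger_gap: 64.1
finger_force: 0.0
time: 43.2
tool_pos: [444.0, -29.9, 126.5]
eef_rot: [-3.013, -0.887, -0.001]
contact_force: [-4.1, 2.0, 4.0]
finger_gap: 33.0
finger_force: 30.3
t 43.2 bar angle mod pi 0.008 torque [0.43 0.68 0.05] j6 0.67 F [-4.1  2.   4. ]
time: 43.8
tool_pos: [444.7, -29.3, 126.9]
eef_rot: [3.013, 0.888, -0.003]
contact_force: [-6.8, -0.3, 6.1]
finger_gap: 33.0
finger_force: 30.3
t 43.8 bar angle mod pi 0.008 torque [-0.06  1.13  0.03] j6 0.68 F [-6.8 -0.3  6.1]
```

```bash
python3 -m crank '[[[0,0,0],0],[[0,0,0],0],[[0,0,0],0],[[0,0,-0.03],0],[[0,0,-0.06],-0.1],[[-0.01,0.02,-0.1],-0.24],[[-0.03,0.05,-0.112],-0.38],[[-0.059,0.082,-0.112],-0.52]]' 75 20
python3 -m crank '[[[0,0,0],-0.14],[[0,0,0],-0.28],[[0,0,0],-0.42],[[0,0,0],-0.56],[[0,0,0],-0.7],[[0,0,0],-0.84],[[0,0,0],-0.98],[[0,0,0],-1.05]]'
python3 -m crank '[[[0,-0.003,0.025],0],[[0,-0.003,0.05],0],[[0,-0.003,0.0735],0],[[0,-0.003,0.0735],0],[[0,-0.003,0.0735],0]]'
python3 - <<'E'
from h import *
O=np.load('O.npy');F=np.load('F.npy')
r=camera('wrist')
print('cam',(F.T@(np.array(r['cam_to_world'])[:3,3]-O)).round(1))
q=proj(r,O+F@[-140,0,8])[0].astype(int)
x,y=np.clip(q,[60,45],[580,435]); cv2.imwrite('pics/w9c.png',cv2.resize(r['image'][y-45:y+45,x-60:x+60],(780,585),interpolation=0))
l=r['image'].astype(int)
for row in(y-8,y,y+8):
    red=np.where((l[row,:,2]>150)&(l[row,:,1]<60))[0]; red=red[red<560]
    print(row,red.min(),red.max(),l[row,red.max():red.max()+6].tolist())
E
```

```text
time: 44.6
tool_pos: [442.4, -129.1, 241.5]
eef_rot: [2.679, 1.629, 0.006]
contact_force: [0.1, 0.1, -0.5]
finger_gap: 64.2
finger_force: 0.0
time: 45.4
tool_pos: [440.7, -127.7, 237.9]
eef_rot: [1.51, 2.754, 0.0]
contact_force: [0.5, 0.7, 1.2]
finger_gap: 64.0
finger_force: 0.0
time: 45.9
tool_pos: [438.2, -129.3, 164.7]
eef_rot: [1.516, 2.752, 0.0]
contact_force: [0.1, -0.2, -0.3]
finger_gap: 64.2
finger_force: 0.0
cam [-143.     1.9  219.1]
120 482 500 [[9, 18, 209], [60, 70, 193], [117, 130, 158], [91, 95, 98], [83, 83, 85], [86, 87, 89]]
128 481 499 [[17, 24, 209], [82, 93, 183], [112, 123, 142], [92, 95, 97], [86, 86, 88], [87, 87, 90]]
136 480 498 [[19, 27, 209], [91, 102, 181], [115, 127, 143], [95, 99, 101], [86, 86, 89], [87, 87, 91]]
```

View pics/w9c.png

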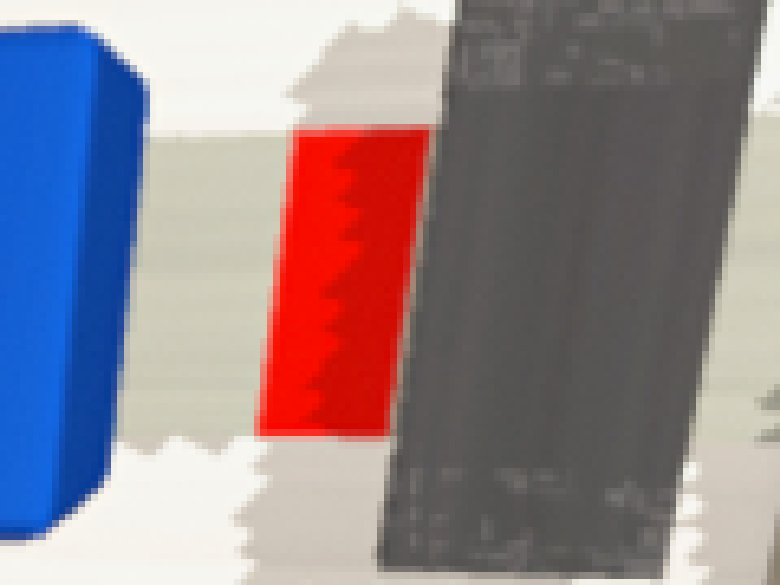

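The crop shows the band's front edge within about 0.4 mm of the bridge edge. Last, a numeric check of the nut angles from the top camera.

```bash
python3 -m crank '[[[-0.02,0,-0.04],0],[[-0.06,0,-0.08],0],[[-0.1,0,-0.1],0],[[-0.14,0,-0.1],0],[[-0.14,0,-0.1],0]]'
python3 - <<'E'
from h import *
O=np.load('O.npy');F=np.load('F.npy')
for n,roi in(('top',(230,110,400,290)),('side',(270,165,400,310))):
    r=camera(n); B=[b for b,a in blobs(r['image'],'red',roi,15)]
    for k,(x,y) in NUT.items():
        f=lambda t:proj(r,O+F@[x+24.6*np.cos(t),y-24.6*np.sin(t),55])[0]
        b=min(B,key=lambda b:np.linalg.norm(b-f(3.24)))
        ts=np.arange(2.4,4,.02); e=[np.linalg.norm(f(t)-b) for t in ts]; print(n,k,round(ts[int(np.argmin(e))],2),round(min(e),1))
E
```

```text
time: 46.45
tool_pos: [515.2, -251.8, 267.1]
eef_rot: [1.517, 2.745, -0.002]
contact_force: [-2.1, 1.1, -0.5]
finger_gap: 64.0
finger_force: 0.0
top a 3.26 0.2
top b 3.3 0.1
top c 3.28 0.3
top d 3.24 1.0
side a 3.14 0.4
side b 3.2 0.3
side c 3.16 0.1
side d 3.12 0.1
```

All four read about 3.2, which is the stop.

```bash
python3 -c "
from workcell import *
print(close_job())"
```

```text
the job is handed in; nothing more can be done
None
```

I tightened all four nuts to their stops in cross order (a, c, d, b), slid the gauge in until its red band was within about 0.4 mm of the bridge, and handed the job in at about 46 s on the robot's clock.

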